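Shift the stage-drive selector into its third slot

ROBOT

A 6-joint arm with a two-finger parallel gripper is mounted at the origin on the work surface. World frame = base frame: x ahead of the robot, y to its left, z up, the work surface at z = 0. Lengths are in m, angles in degrees, forces in N, time in s.
With the tool pointing down it reaches from about 0.275 to 0.85 m from the base axis. Payload 5.2 kg.
Tool frame: the origin (TCP) lies between the finger pads; the fingertips stand finger_overhang ahead of it and the grasp point (between the pads) lies 2 mm behind it (finger_overhang is the distance from the TCP to the fingertips, in m); z points along the fingers, y is the direction in which the jaws open and shut (so a half turn about z gives the same grasp; the last joint's range is limited). The gripper opens to 85 mm and grips with 20 to 120 N. Pads are 22 mm wide; open, the fingers measure 114 mm over their backs; the gripper's body (76 mm by 85 mm) begins 54 mm behind the grasp point. The pads swing forward as they close: fully open they stand 13 mm farther back than shut.
Start: joints at [-80.489, 14.817, 87.949, -0, 77.235, -11.62], TCP at [0.198, -0.513, 0.248] pointing down, gripper open.
Joint ranges: [-179.93, 179.93], [-52.35, 119.4], [10.71, 147.94], [-69.91, 249.91], [12.55, 155.21], [-178.61, 178.61]. Speed limits (degrees/s): [147.25, 147.25, 180, 180, 180, 180].

INTERFACE

Orientations are given as [roll, pitch, yaw] about the fixed x, y, z axes, in that order (R = Rz(yaw) Ry(pitch) Rx(roll)).
In Python, from plant import get_state, snapshot, get_calibration, hand_in, finger_overhang gives the robot as it stands.
- The arm moves only by the tool carry_out, never from a script. Its argument "commands" is a list of rows, each a list of 6 numbers: the shift along the tool's x, y, z in m, then the turn, a rotation vector about the tool's x, y, z in rad. A call has 1 to 20 rows; each row is the pose to reach, as a shift and turn from the pose measured when the call began, along the tool's axes at that moment; what a row does not reach only later rows make up. A row lasts 1/10 s, in which the tool goes at most 50 mm and 8.59 degrees, less where a joint would pass 70% of its speed; a pose out of reach is approached as far as the arm can. A call with a gripper value outside its range is refused whole. "claw" is the finger opening in m, from 0 to 0.0854, set as the call begins (left out, the last holds). The fingers move at their own pace and stop on an object; the grip force is fixed at half the most. Time passes only in rows, so rows that repeat a pose let the fingers close. It gives the time, the measured TCP pose, the force and the opening at its end, in the units of the state.
- get_state(): the state, without advancing time (a new reading comes with each control period).
- snapshot(name): name is "scene" or "top" or "wrist"; returns the picture (400x640x3 uint8, red, green, blue); there is no depth.
- get_calibration(name): a dict with "vertical_fov" (degrees; the focal length in pixels is half the picture's height over the tangent of half this angle, whatever the lens; pixels are square), "cx", "cy" (the principal point, pixels), "rvec" (rotation vector, rad) and "tvec" (3), from world to camera coordinates, as OpenCV has them. Camera axes: x right, y down, z forward; pixel columns grow to the right and rows downward; lengths in m; the calibration is good to about 2 mm. The wrist camera is an equidistant fisheye: a pixel r from the principal point sees the ray r / f radians off the axis. A picture is of the moment at which its call begins: read the wrist's pose just before it. get_calibration takes no time and is no camera call; for the wrist camera it gives the pose at the moment of the call.
- hand_in(): hands the job in, once; it reports no verdict.
The state is a dict: "time_s": time; "joint_pos": joint angles; "joint_velocities": joint speeds; "tau": joint torques, N m; "eef_pos": TCP position; "ee_rot": TCP orientation; "ft_force": force on the tool from outside, world axes, zero at the start; "wrist_torque": the same for the moment, N m; "grip_width": finger opening in m.
Only numpy, scipy, OpenCV 4.12 (cv2) and the standard library are available. Lean on these libraries where they do the work, as an engineer would, in place of code of your own. Each camera call takes 0.05 s, during which the arm holds its last target.

TASK

The gear lever of the measuring stage's drive selector stands somewhere in the left-hand slots of its H-shaped gate. Push its knob with the fingertips or the outside of the fingers, never pinching it between them, to the crossing channel, across to the right, and then forward (away from the robot) until it is fully home in the third slot, the one with three dots. Do not let it slip back into the fourth slot, do not move the things standing around it, and leave the lever there, untouched.

Things in the scene. Friction and masses are not known exactly. Their poses are not given: they have to be found in the camera images.
- selector: drive selector of a measuring stage: grey metal housing, bolted down, 220 mm (its x) x 260 mm (its y) x 112 mm high, with a bright metal gate plate 132 x 132 mm in the middle of its top. Origin at the centre of its underside; x = forward (away from the robot, give or take the housing's turn), y = left, z = up
- gate_center (a point): middle of the H cut in the plate, at the plate's top; axes as the housing's. Two slots along x at y = +28 and -28 mm, 22 mm wide, x from -40 to +40 mm, joined by a crossing channel along y, x from -11 to +11 mm; its corners are rounded by 8 mm. Raised dots beyond the slots' ends: one left forward, two left back, three right forward, four right back
- across (a joint): sideways lean of the lever, rad, about the housing's x axis through a pivot at its centre, 15 mm above its underside; 0 upright, grows as it leans right (-y). About -0.29 (-0.35 to -0.24) in the left slots, +0.29 (0.24 to 0.35) in the right ones. Stiff: moving it takes about 1.5 N at the knob, and it stays where it is left
- forward (a joint): fore-and-aft lean of the lever, rad, about the same pivot, carried by the sideways lean; 0 in the crossing channel, grows as it leans forward (+x). Slot ends stop it at about +0.33 and -0.33; it crosses over when within 0.05 of 0 (rounded corners guide it from about 0.1). As stiff, and stays where left. Starts anywhere from end to end of the left slots
- knob (a point): centre of the lever's square black knob, 38 x 38 mm and 44 mm high, on a steel shaft of 12 mm; 170 mm from the pivot along the shaft (185 mm above the table when upright, its top then at 207 mm; about 170 mm when leaning most). Its axes lean with the lever: x forward, y left, z up the shaft. At the plate the shaft moves a little over half as far as the knob
- third_slot (a point): where the middle of the shaft stands, at the plate's top, when the lever is fully home in the third slot (right forward): 34 mm forward and 28 mm right of the gate's middle; axes as the housing's
- pad_front: rubber facing on the knob's forward (+x) side, 3 mm thick and 44 mm high; origin at its own centre, 17.5 mm from the knob's centre; axes as the knob's
- pad_back: rubber facing on the knob's rear (-x) side, 3 mm thick and 44 mm high; origin at its own centre, 17.5 mm from the knob's centre; axes as the knob's
- pad_left: rubber facing on the knob's left (+y) side, 3 mm thick and 44 mm high; origin at its own centre, 17.5 mm from the knob's centre; axes as the knob's
- pad_right: rubber facing on the knob's right (-y) side, 3 mm thick and 44 mm high; origin at its own centre, 17.5 mm from the knob's centre; axes as the knob's
- lens_cap: black round lens cap, 42 mm across, 16 mm high, loose on the selector's deck at its near left; origin at the centre of its underside
- gauge_block: steel gauge block 30 x 12 x 35 mm high, loose on the selector's deck at its far right; origin at the centre of its underside
- objective: microscope objective standing on the table left of the selector, 33 mm across, 54 mm high; origin at the centre of its underside
- cleaner: small white bottle with a black cap, 40 mm across, 100 mm high, on the table at the selector's far left; origin at the centre of its underside
- parts_tray: empty open aluminium tray 90 x 130 x 25 mm high on the table; origin at the centre of its underside
- screwdriver: screwdriver 150 mm long lying on the table; origin below it, at mid-length
- dish: small round glass dish, 70 mm across, 20 mm high, on the table; origin at the centre of its underside

How it is judged (in metres and radians):
On the way, in this order (a step that is already met when the one before it is completed fails the run):
1. the lever has been pushed across to the right-hand side, in the crossing channel (value of joint across above 0.2 rad and value of joint forward between -0.15 and 0.15 rad).
2. the lever is fully home in the third slot (value of joint forward above 0.29 rad and value of joint across above 0.22 rad), for 0.1 s.
At the end, for the whole second after the job is handed in: the lever rests fully home in the third slot: forward lean above 0.29 rad (the slot's end is at about 0.33) and sideways lean above 0.22 rad (right-hand slots), at rest, and every loose thing is within 15 mm of where it started (all of step 2 and velocity of joint forward between -0.05 and 0.05 rad/s and velocity of joint across between -0.05 and 0.05 rad/s and distance of each of lens_cap, gauge_block, objective, cleaner, parts_tray, screwdriver, dish from where it was at the start of the episode below 0.015 m); the robot touches nothing.
It fails at once if the knob is pinched: the fingers press on two opposite sides of it at once (more than 4 N each) ((contact force between the fingers and pad_front above 4 N and contact force between the fingers and pad_back above 4 N) or (contact force between the fingers and pad_left above 4 N and contact force between the fingers and pad_right above 4 N)).
It fails at once if the lever goes into the fourth slot (right back) (value of joint across above 0.2 rad and value of joint forward below -0.17 rad).
It fails at once if a loose thing nearby is pushed or lifted more than 15 mm (distance of any of lens_cap, gauge_block, objective, cleaner, parts_tray, screwdriver, dish from where it was at the start of the episode above 0.015 m).
It also fails if it takes over 69 s, if anything falls off the work surface, if the arm or the gripper's body presses on something with over 40 N, if the wrist force passes 120 N, or if a joint passes its speed limit or range.

## Working session

There is one attempt and no reset: what is moved stays moved. The work goes in short steps, Python scripts to look and compute and a tool call to move; the robot and the scene stay as the last step left them, time stands still between calls to the robot, and variables do not carry over. Pictures are saved under pics/ and viewed, and the job is handed in when it is done.

Besides the shell and the picture viewer there is one more tool, called after "Emit:" as name(argument=value, ...) on one line, values as JSON. carry_out: Moves the arm, as the interface text tells. Its arguments: {"type":"object","properties":{"commands":{"type":"array"},"claw":{"type":"number"}},"required":["commands"]}

```bash
ls; mkdir -p pics; python3 - <<'E'
from plant import *
import plant,cv2
print(get_state()); print(finger_overhang if not callable(finger_overhang) else finger_overhang())
for n in ("scene","top","wrist"):
    print(n,get_calibration(n))
for n in ("scene","top"):
    cv2.imwrite(f"pics/{n}0.png",snapshot(n)[:,:,::-1])
E
```

```text
pics
{'time_s': 0.0, 'joint_pos': array([-8.04922239e+01,  1.48598512e+01,  8.80111267e+01,  2.36020159e-03,
        7.72351418e+01, -1.16202133e+01]), 'joint_velocities': array([ 0.01327071,  0.04588797,  0.01652448,  0.04123596, -0.0740543 ,
        0.02466267]), 'tau': array([-7.37106639e-04, -4.46025932e+01, -2.90569854e+01, -2.04330622e-04,
        1.16118713e-02, -5.31018131e-06]), 'eef_pos': array([ 0.19819434, -0.51251659,  0.24746877]), 'ee_rot': array([-1.79896519e+02, -2.36287359e-02,  2.11274445e+01]), 'ft_force': array([-0.74694075, -0.28628446,  0.73735571]), 'wrist_torque': array([-0.02352562,  0.04196016, -0.01766011]), 'grip_width': 0.0853009619790249}
0.017
scene {'vertical_fov': 55.30633366283687, 'cx': 323.8433047204818, 'cy': 201.7930691629293, 'rvec': array([ 2.12010767,  0.88066737, -0.41875768]), 'tvec': array([-0.47901533, -0.14160548,  1.29707441])}
top {'vertical_fov': 45.57252850577516, 'cx': 319.3100777781251, 'cy': 199.8578067195124, 'rvec': array([ 2.01713713, -2.19448574,  0.24300672]), 'tvec': array([0.11217229, 0.5945014 , 1.11080787])}
wrist {'vertical_fov': 65.70646984690485, 'cx': 322.7710699237566, 'cy': 203.87365247417526, 'rvec': array([-2.4030979 ,  1.64695361,  0.22498447]), 'tvec': array([-0.549479  , -0.03423218,  0.37905609])}
```

View pics/scene0.png

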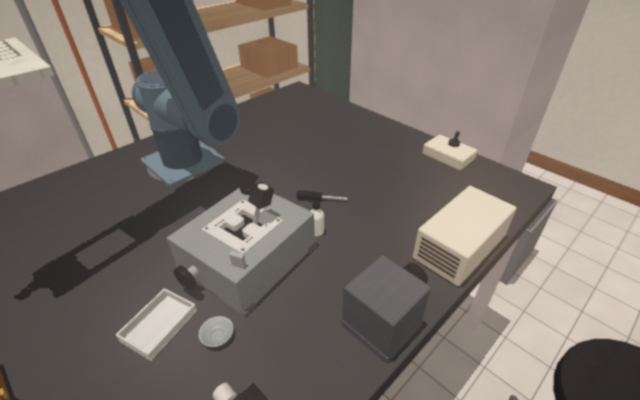

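View pics/top0.png

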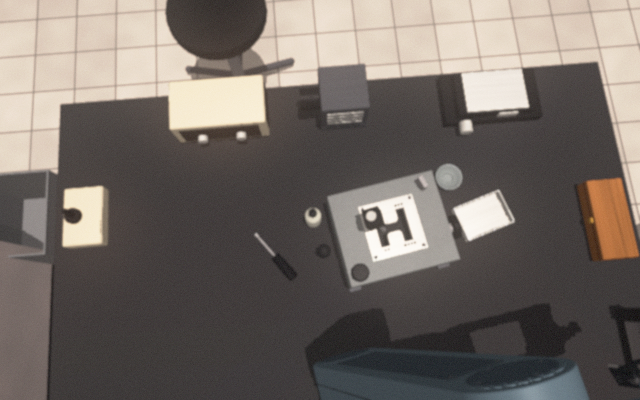

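The scene view shows the selector around (245,240). In the top view the gate plate is around (393,227) and the knob near (372,215). I'll enlarge both.

```bash
python3 - <<'E'
import cv2
t=cv2.imread("pics/top0.png")[160:300,300:480]
cv2.imwrite("pics/top0c.png",cv2.resize(t,None,fx=4.4,fy=4.2857,interpolation=cv2.INTER_CUBIC)[:, :792])
s=cv2.imread("pics/scene0.png")[170:310,160:340]
cv2.imwrite("pics/scene0c.png",cv2.resize(s,None,fx=4,fy=4,interpolation=cv2.INTER_CUBIC))
E
```

```text
(no output)
```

View pics/top0c.png

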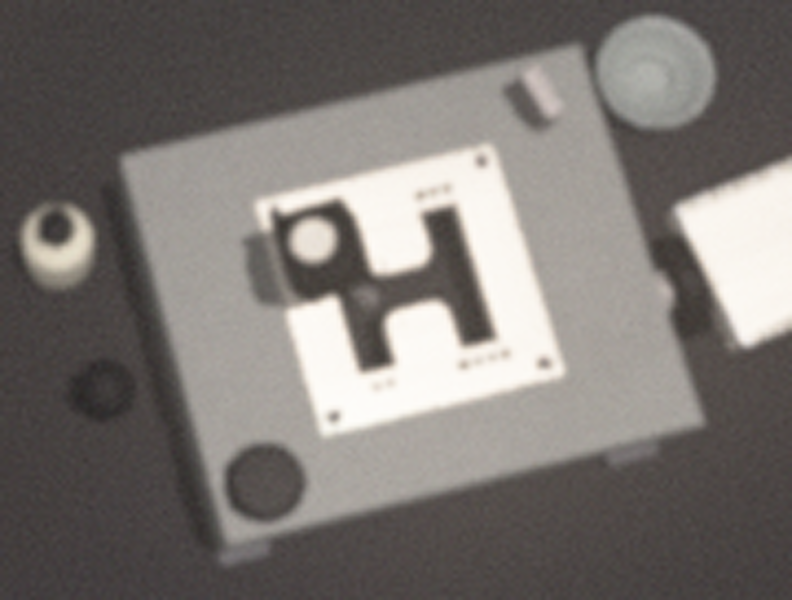

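View pics/scene0c.png

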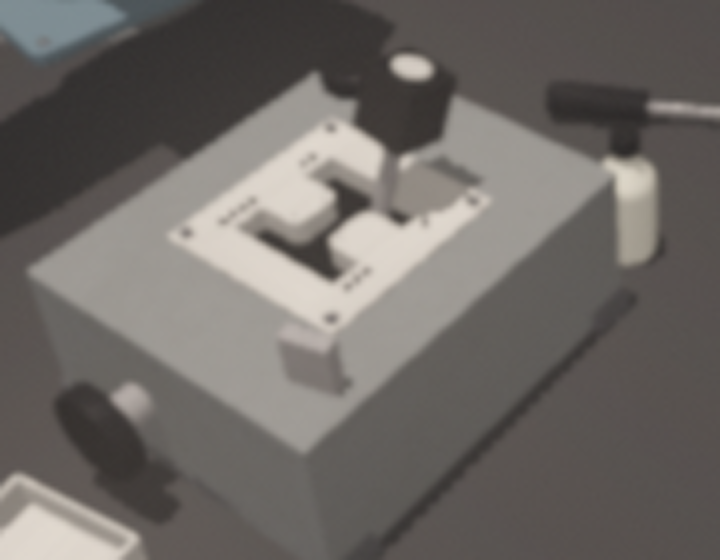

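```bash
cat > h.py <<'E'
import numpy as np,cv2
from scipy.optimize import least_squares
from plant import *
def cam(n):
    c=get_calibration(n); f=200/np.tan(np.radians(c['vertical_fov'])/2)
    return cv2.Rodrigues(c['rvec'])[0],np.array(c['tvec']),f,c['cx'],c['cy']
def proj(c,P):
    R,t,f,cx,cy=c; q=np.atleast_2d(P)@R.T+t
    return np.c_[q[:,0]/q[:,2]*f+cx,q[:,1]/q[:,2]*f+cy]
def onz(c,uv,z):
    R,t,f,cx,cy=c; uv=np.atleast_2d(uv); d=np.c_[(uv[:,0]-cx)/f,(uv[:,1]-cy)/f,np.ones(len(uv))]@R
    o=-R.T@t; return o+d*((z-o[2])/d[:,2])[:,None]
def H(x,y,th): # housing -> world
    c,s=np.cos(th),np.sin(th); return lambda p:(np.atleast_2d(p)@np.array([[c,s,0],[-s,c,0],[0,0,1.]])+[x,y,0])
def lever(a,f,r=.170): return np.array([np.sin(f),-np.sin(a)*np.cos(f),np.cos(a)*np.cos(f)])*r+[0,0,.015]
E
python3 - <<'E'
from h import *
T=cam("top");S=cam("scene")
ct=lambda p:np.array(p)/[4.4,4.2857]+[300,160]
cs=lambda p:np.array(p)/4+[160,170]
dk=ct([(122,155),(580,43),(703,425),(218,545)]);pl=ct([(253,200),(490,147),(565,373),(322,437)])
ds=cs([(612,170),(303,453),(28,270)]);ps=cs([(493,198),(330,330),(168,235),(330,118)]) # FL,FR,NR
dm=np.array([(.11,.13,.112),(.11,-.13,.112),(-.11,-.13,.112),(-.11,.13,.112)]);pm=np.array([(.066,.066,.112),(.066,-.066,.112),(-.066,-.066,.112),(-.066,.066,.112)])
def res(v,cams=(0,1)):
    h=H(*v);r=[]
    if 0 in cams: r+=[proj(T,h(dm))-dk,proj(T,h(pm))-pl]
    if 1 in cams: r+=[proj(S,h(dm[:3]))-ds,proj(S,h(pm))-ps]
    return np.vstack(r).ravel()
for c in ((0,),(1,),(0,1)):
    s=least_squares(res,[.5,0,.2],args=(c,));print(s.x,np.degrees(s.x[2]),np.abs(s.fun).max(),np.sqrt(np.mean(s.fun**2)))
v=s.x;h=H(*v)
kt=ct((313,240));ks=cs((412,67))
def r2(q,c):
    P=h(lever(*q,.192)); return np.r_[(proj(T,P)-kt).ravel()*(0 in c),(proj(S,P)-ks).ravel()*(1 in c)]
for c in ((0,),(1,),(0,1)):
    l=least_squares(r2,[-.29,0],args=(c,));print(l.x,l.fun)
print("knob",h(lever(*l.x)), "targets",h(lever(0.29,0.33)),h(lever(-.29,0)),h(lever(.29,0)))
for n,p in (("cap",(265,480)),):print(n,onz(T,ct(p),.128))
print("gauge",onz(T,ct((545,90)),.147),"bottle",onz(T,ct((57,222)),.1),onz(S,cs((625,135)),.1))
E
```

```text
[ 0.51186021 -0.10263299  0.16071272] 9.208160292141013 1.287871479188766 0.5098434621336243
[ 0.5179101  -0.10387251  0.1692054 ] 9.694755357136394 1.2724450397113287 0.6149221687367492
[ 0.51393907 -0.10275532  0.16527549] 9.46958794655008 2.019712612890089 0.9772185369289451
[-0.29118374  0.11665942] [ 2.33058017e-11  1.58308922e-11 -0.00000000e+00 -0.00000000e+00]
[-0.28691358  0.14567881] [-0.00000000e+00 -0.00000000e+00  5.68434189e-13  5.96855898e-12]
[-0.29441568  0.12747777] [-0.5051379  -0.80936352 -0.68493586 -0.88940588]
knob [[ 0.5272069  -0.05093586  0.17636514]] targets [[ 0.575842   -0.13905434  0.16911168]] [[ 0.50594125 -0.05480587  0.17790146]] [[ 0.5219369  -0.15070477  0.17790146]]
cap [[ 0.41346381 -0.01530756  0.128     ]]
gauge [[ 0.60792365 -0.18210667  0.147     ]] bottle [[0.56641327 0.07995124 0.1       ]] [[0.57474112 0.077751   0.1       ]]
```

The top crop shows the knob's disc at (313,240), over the forward half of the left slot. That puts the lever at about across -0.29 and forward +0.13. I'll close the fingers, lift, and align with the housing's yaw of about 9.4°.

Emit:
carry_out(commands=[[0, 0, -0.02, 0, 0, 0.07], [0, 0, -0.04, 0, 0, 0.14], [0, 0, -0.05, 0, 0, 0.204], [0, 0, -0.05, 0, 0, 0.204], [0, 0, -0.05, 0, 0, 0.204], [0, 0, -0.05, 0, 0, 0.204], [0, 0, -0.05, 0, 0, 0.204]], claw=0)

```text
time_s: 0.8
eef_pos: [0.1981, -0.5122, 0.2965]
ee_rot: [-179.8, -0.0, 9.5]
ft_force: [-0.6, 0.2, 1.3]
grip_width: 0.0
```

```bash
cat >> h.py <<'E'
HP=(.5145,-.1030,.1645)
from scipy.spatial.transform import Rotation as Ro
def st():
    s=get_state(); R=Ro.from_euler('xyz',s['ee_rot'],degrees=True).as_matrix(); p=np.array(s['eef_pos'])
    oh=finger_overhang if not callable(finger_overhang) else finger_overhang()
    tip=p+R[:,2]*oh; c,n=np.cos(HP[2]),np.sin(HP[2]); q=tip-[HP[0],HP[1],0]
    th=np.array([c*q[0]+n*q[1],-n*q[0]+c*q[1],q[2]])
    print('t',s['time_s'],'rpy',np.round(s['ee_rot'],2),'tcp',p.round(4),'oh',oh,'tip in housing',th.round(4),'F',np.round(s['ft_force'],1),'w',round(s['grip_width'],4))
    return s,R,th
def delta(x,y,z):
    s,R,th=st(); c,n=np.cos(HP[2]),np.sin(HP[2]); d=np.array([x,y,z])-th
    w=np.array([c*d[0]-n*d[1],n*d[0]+c*d[1],d[2]]); print('delta tool',(R.T@w).round(4))
def lev(kt,ks=None):
    T=cam("top");S=cam("scene");h=H(*HP)
    def r(q):
        P=h(lever(*q,.192)); o=[(proj(T,P)-kt).ravel()] if kt is not None else []
        if ks is not None:o.append((proj(S,P)-ks).ravel())
        return np.concatenate(o)
    l=least_squares(r,[0,0]);print('lever a,f',l.x.round(3),l.fun.round(2),'knob housing',lever(*l.x).round(4))
E
python3 -c "
from h import *
delta(.070,.047,.29)"
```

```text
t 0.8 rpy [-179.79   -0.      9.48] tcp [ 0.1981 -0.5122  0.2965] oh 0.017 tip in housing [-0.3791 -0.3518  0.2795] F [-0.6  0.2  1.3] w 0.0
delta tool [ 0.4495 -0.3984 -0.009 ]
```

Emit:
carry_out(commands=[[0.02, -0.018, -0.01, 0, 0, 0], [0.05, -0.045, -0.01, 0, 0, 0], [0.08, -0.072, -0.01, 0, 0, 0], [0.11, -0.099, -0.01, 0, 0, 0], [0.14, -0.126, -0.01, 0, 0, 0], [0.17, -0.153, -0.01, 0, 0, 0], [0.2, -0.18, -0.01, 0, 0, 0], [0.23, -0.207, -0.01, 0, 0, 0], [0.26, -0.234, -0.01, 0, 0, 0], [0.29, -0.26, -0.01, 0, 0, 0], [0.32, -0.287, -0.01, 0, 0, 0], [0.35, -0.312, -0.01, 0, 0, 0], [0.38, -0.338, -0.01, 0, 0, 0], [0.41, -0.365, -0.01, 0, 0, 0], [0.435, -0.386, -0.01, 0, 0, 0], [0.45, -0.398, -0.01, 0, 0, 0], [0.45, -0.398, -0.01, 0, 0, 0], [0.45, -0.398, -0.01, 0, 0, 0]])

```text
time_s: 2.6
eef_pos: [0.5761, -0.0455, 0.3072]
ee_rot: [-179.8, 0.1, 9.6]
ft_force: [0.3, 0.4, -0.4]
grip_width: 0.0001
```

```bash
python3 - <<'E'
from h import *
delta(.070,.047,.170)
for n in ("scene","top","wrist"):
    im=snapshot(n)[:,:,::-1]
    if n=="top": im=cv2.resize(im[140:300,280:490],None,fx=3.8,fy=3.75,interpolation=cv2.INTER_CUBIC)
    if n=="scene": im=cv2.resize(im[120:310,120:340],None,fx=3,fy=3,interpolation=cv2.INTER_CUBIC)
    cv2.imwrite(f"pics/{n}1.png",im)
E
```

```text
t 2.6 rpy [-1.7979e+02  9.0000e-02  9.5600e+00] tcp [ 0.5761 -0.0455  0.3072] oh 0.017 tip in housing [0.0701 0.0467 0.2902] F [ 0.3  0.4 -0.4] w 0.0001
delta tool [1.000e-04 2.000e-04 1.202e-01]
```

View pics/scene1.png

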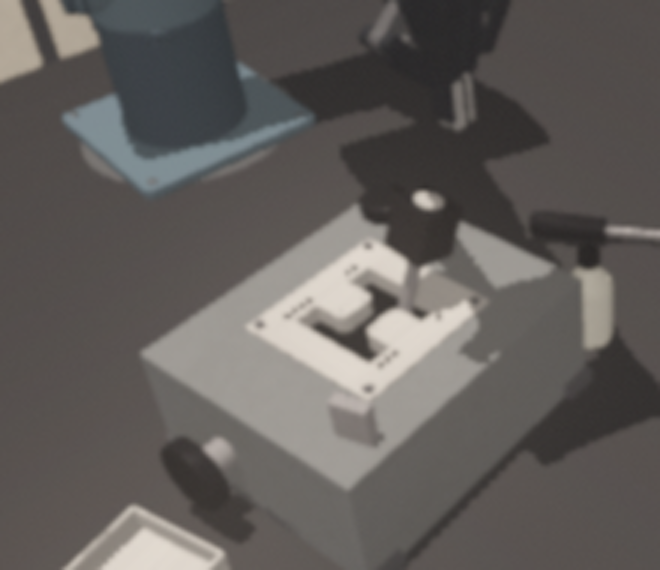

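View pics/wrist1.png

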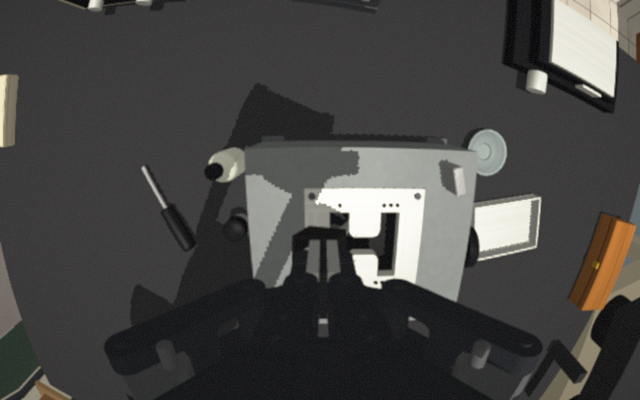

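View pics/top1.png

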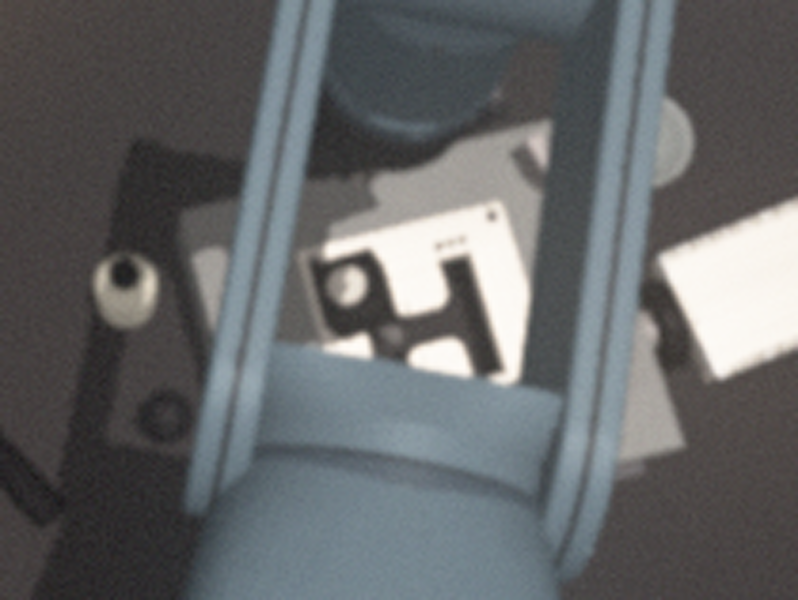

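The fingers hang just forward of the knob, about 80 mm above it. In the wrist view they are at (320,250) and don't cover anything loose, so I'll descend.

Emit:
carry_out(commands=[[0, 0, 0.015, 0, 0, 0], [0, 0, 0.035, 0, 0, 0], [0, 0, 0.055, 0, 0, 0], [0, 0, 0.075, 0, 0, 0], [0, 0, 0.095, 0, 0, 0], [0, 0, 0.11, 0, 0, 0], [0, 0, 0.12, 0, 0, 0], [0, 0, 0.12, 0, 0, 0], [0, 0, 0.12, 0, 0, 0]])

```text
time_s: 3.65
eef_pos: [0.5758, -0.0466, 0.1885]
ee_rot: [-179.8, -0.0, 9.4]
ft_force: [-0.6, 0.4, 0.5]
grip_width: -0.0
```

```bash
python3 - <<'E'
from h import *
delta(.030,.047,.170)
for n in ("scene","wrist"):
    im=snapshot(n)[:,:,::-1]
    if n=="scene": im=cv2.resize(im[150:310,150:340],None,fx=3.5,fy=3.5,interpolation=cv2.INTER_CUBIC)
    cv2.imwrite(f"pics/{n}2.png",im)
E
```

```text
t 3.65 rpy [-1.7983e+02 -1.0000e-02  9.3800e+00] tcp [ 0.5758 -0.0466  0.1885] oh 0.017 tip in housing [0.0697 0.0456 0.1715] F [-0.6  0.4  0.5] w -0.0
delta tool [-0.0397 -0.0013  0.0015]
```

View pics/scene2.png

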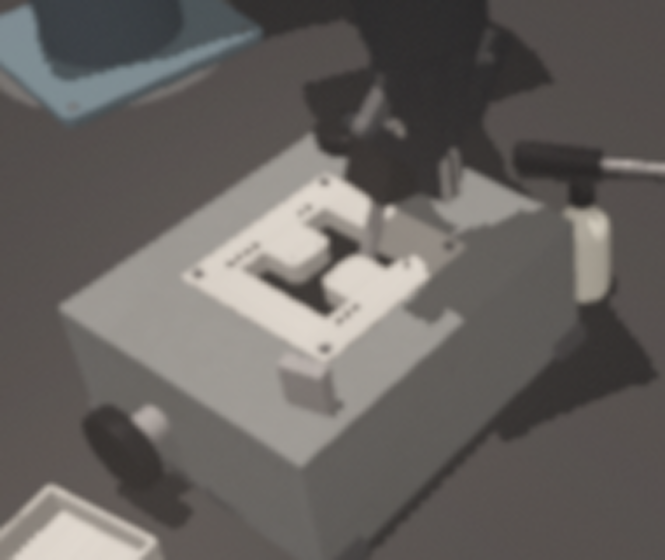

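View pics/wrist2.png

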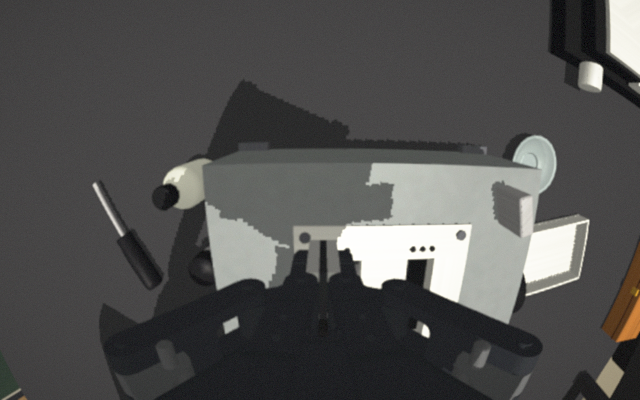

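Emit:
carry_out(commands=[[-0.004, -0.001, 0, 0, 0, 0], [-0.008, -0.001, 0, 0, 0, 0], [-0.012, -0.001, 0, 0, 0, 0], [-0.016, -0.001, 0, 0, 0, 0], [-0.02, -0.001, 0, 0, 0, 0], [-0.024, -0.001, 0, 0, 0, 0], [-0.028, -0.001, 0, 0, 0, 0], [-0.032, -0.001, 0, 0, 0, 0], [-0.035, -0.001, 0, 0, 0, 0], [-0.038, -0.001, 0, 0, 0, 0], [-0.038, -0.001, 0, 0, 0, 0]])

```text
time_s: 4.85
eef_pos: [0.5381, -0.0517, 0.1889]
ee_rot: [-179.9, -0.0, 9.4]
ft_force: [0.6, 0.2, 0.8]
grip_width: 0.0001
```

```bash
python3 - <<'E'
from h import *
delta(.030,.047,.170)
for n in ("scene","top"):
    im=snapshot(n)[:,:,::-1]
    if n=="top": im=cv2.resize(im[140:300,280:490],None,fx=3.8,fy=3.75,interpolation=cv2.INTER_CUBIC)
    if n=="scene": im=cv2.resize(im[150:310,150:340],None,fx=3.5,fy=3.5,interpolation=cv2.INTER_CUBIC)
    cv2.imwrite(f"pics/{n}3.png",im)
E
```

```text
t 4.85 rpy [-1.7985e+02 -4.0000e-02  9.4000e+00] tcp [ 0.5381 -0.0517  0.1889] oh 0.017 tip in housing [0.0317 0.0467 0.1719] F [0.6 0.2 0.8] w 0.0001
delta tool [-0.0017 -0.0003  0.0019]
```

View pics/scene3.png

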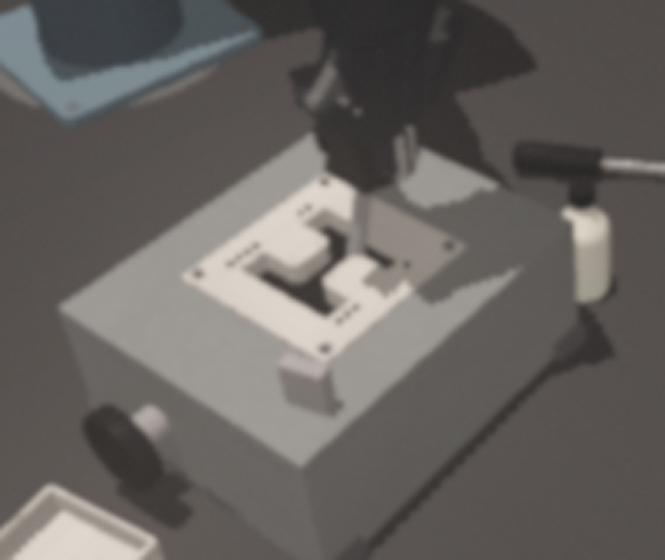

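View pics/top3.png

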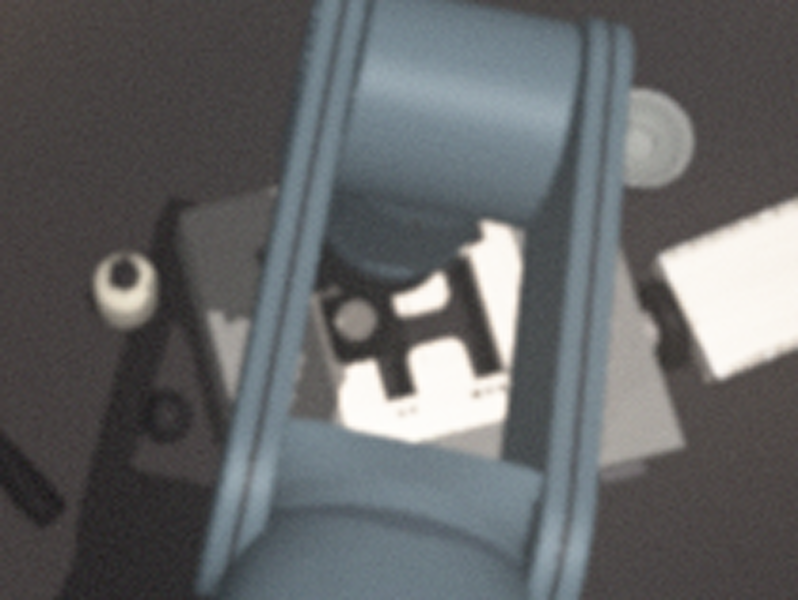

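The top view shows the knob's disc moved back to crop pixel (355,320), and the shaft is near the mouth of the crossing channel.

```bash
python3 - <<'E'
from h import *
g=lambda p:np.array(p)/[3.8,3.75]+[280,140]
lev(g((347,285)));lev(g((355,320)))
E
```

```text
lever a,f [-0.291  0.113] [-0.  0.] knob housing [0.0192 0.0485 0.1768]
lever a,f [-0.296  0.003] [0. 0.] knob housing [0.0006 0.0496 0.1776]
```

The lever stands at f≈0 in the left slot. Next I'll back off forward, lift and go round to the knob's left side.

Emit:
carry_out(commands=[[0.01, 0, 0, 0, 0, 0], [0.02, 0, 0, 0, 0, 0], [0.03, 0, 0, 0, 0, 0], [0.032, 0, -0.015, 0, 0, 0], [0.032, 0, -0.035, 0, 0, 0], [0.032, 0, -0.055, 0, 0, 0], [0.032, 0, -0.075, 0, 0, 0], [0.032, 0, -0.085, 0, 0, 0], [0.025, -0.015, -0.085, 0, 0, 0], [0.01, -0.035, -0.085, 0, 0, 0], [-0.01, -0.055, -0.085, 0, 0, 0], [-0.025, -0.07, -0.085, 0, 0, 0], [-0.032, -0.07, -0.085, 0, 0, 0], [-0.032, -0.07, -0.085, 0, 0, 0], [-0.032, -0.07, -0.085, 0, 0, 0]])

```text
time_s: 6.45
eef_pos: [0.4956, 0.0117, 0.2737]
ee_rot: [-179.9, -0.0, 9.4]
ft_force: [0.5, -0.2, -0.2]
grip_width: 0.0003
```

```bash
python3 - <<'E'
from h import *
delta(0,.118,.176)
for n in ("scene","top"):
    im=snapshot(n)[:,:,::-1]
    if n=="top": im=cv2.resize(im[140:300,280:490],None,fx=3.8,fy=3.75,interpolation=cv2.INTER_CUBIC)
    if n=="scene": im=cv2.resize(im[150:310,150:340],None,fx=3.5,fy=3.5,interpolation=cv2.INTER_CUBIC)
    cv2.imwrite(f"pics/{n}4.png",im)
E
```

```text
t 6.45 rpy [-1.7986e+02 -5.0000e-02  9.3900e+00] tcp [0.4956 0.0117 0.2737] oh 0.017 tip in housing [1.000e-04 1.163e-01 2.567e-01] F [ 0.5 -0.2 -0.2] w 0.0003
delta tool [-0.0002 -0.0015  0.0807]
```

View pics/scene4.png

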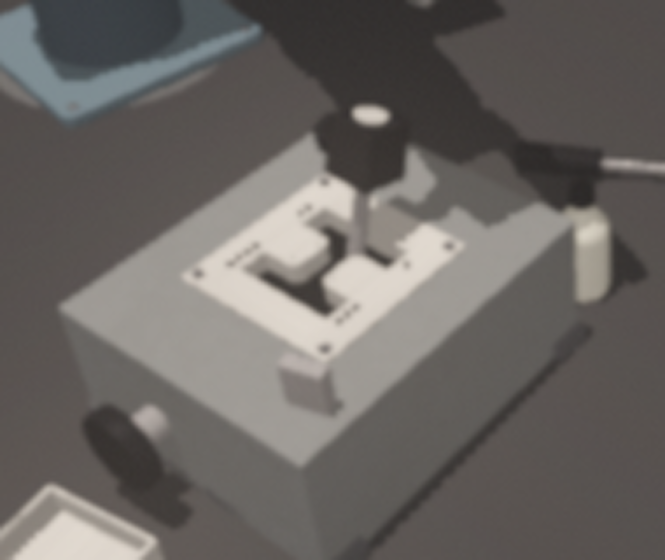

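View pics/top4.png

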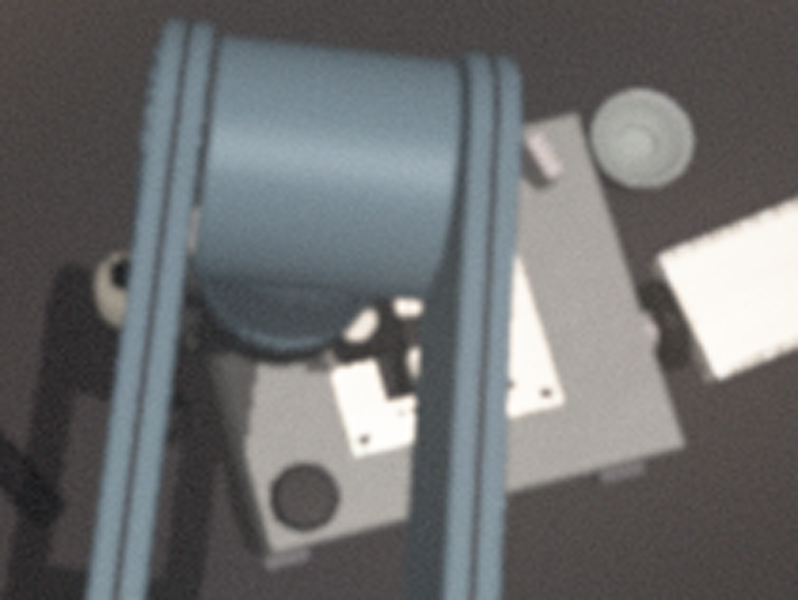

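Emit:
carry_out(commands=[[0, 0, 0.015, 0, 0, 0], [0, 0, 0.03, 0, 0, 0], [0, 0, 0.045, 0, 0, 0], [0, 0, 0.06, 0, 0, 0], [0, 0, 0.07, 0, 0, 0], [0, 0, 0.079, 0, 0, 0], [0, 0, 0.079, 0, 0, 0], [0, 0.006, 0.079, 0, 0, 0], [0, 0.012, 0.079, 0, 0, 0], [0, 0.018, 0.079, 0, 0, 0], [0, 0.024, 0.079, 0, 0, 0], [0, 0.03, 0.079, 0, 0, 0], [0, 0.036, 0.079, 0, 0, 0], [0, 0.042, 0.079, 0, 0, 0], [0, 0.048, 0.079, 0, 0, 0], [0, 0.05, 0.079, 0, 0, 0]])

```text
time_s: 8.15
eef_pos: [0.5042, -0.0384, 0.1946]
ee_rot: [-179.9, -0.0, 9.3]
ft_force: [-0.2, 1.4, 1.1]
grip_width: -0.0002
```

```bash
cat > look.py <<'E'
from h import *
import sys
k=sys.argv[1]; st()
for n in ("scene","top"):
    im=snapshot(n)[:,:,::-1]
    if n=="top": im=cv2.resize(im[140:300,280:490],None,fx=3.8,fy=3.75,interpolation=cv2.INTER_CUBIC)
    if n=="scene": im=cv2.resize(im[150:310,150:340],None,fx=3.5,fy=3.5,interpolation=cv2.INTER_CUBIC)
    cv2.imwrite(f"pics/{n}{k}.png",im)
E
python3 look.py 5
```

```text
t 8.15 rpy [-1.7986e+02 -5.0000e-02  9.3400e+00] tcp [ 0.5042 -0.0384  0.1946] oh 0.017 tip in housing [0.0005 0.0655 0.1776] F [-0.2  1.4  1.1] w -0.0002
```

View pics/scene5.png

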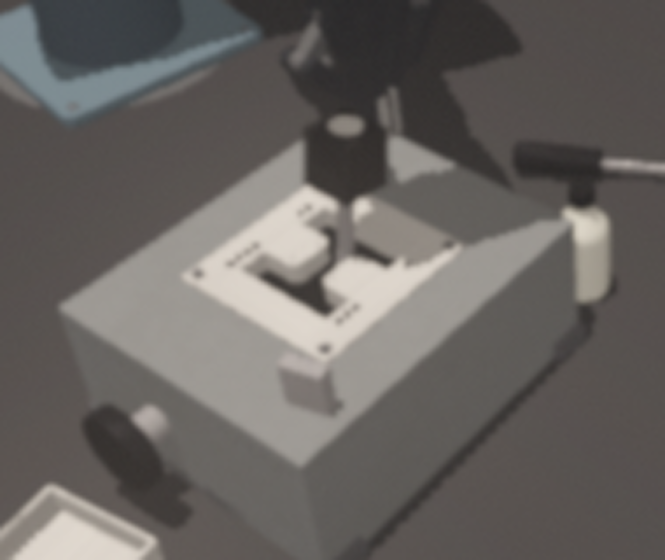

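View pics/top5.png

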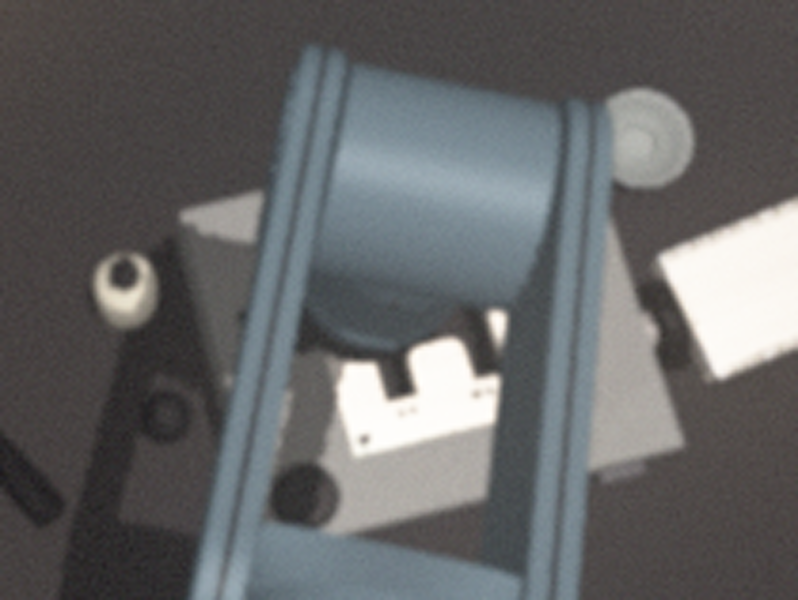

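Contact is at 1.4 N, and the disc in the scene view moved from (371,115) to (346,125), so the lever is entering the crossing channel. I'll keep pushing right.

Emit:
carry_out(commands=[[0, 0.006, 0, 0, 0, 0], [0, 0.012, 0, 0, 0, 0], [0, 0.018, 0, 0, 0, 0], [0, 0.024, 0, 0, 0, 0], [0, 0.03, 0, 0, 0, 0], [0, 0.036, 0, 0, 0, 0], [0, 0.042, 0, 0, 0, 0], [0, 0.048, 0, 0, 0, 0], [0, 0.054, 0, 0, 0, 0], [0, 0.06, 0, 0, 0, 0], [0, 0.065, 0, 0, 0, 0], [0, 0.07, 0, 0, 0, 0], [0, 0.07, 0, 0, 0, 0]])

```text
time_s: 9.55
eef_pos: [0.5156, -0.1079, 0.1942]
ee_rot: [-179.9, -0.0, 9.3]
ft_force: [-0.3, 0.8, -0.4]
grip_width: 0.0001
```

```bash
python3 look.py 6
```

```text
t 9.55 rpy [-1.7988e+02 -2.0000e-02  9.3000e+00] tcp [ 0.5156 -0.1079  0.1942] oh 0.017 tip in housing [ 0.0003 -0.005   0.1772] F [-0.3  0.8 -0.4] w 0.0001
```

View pics/scene6.png

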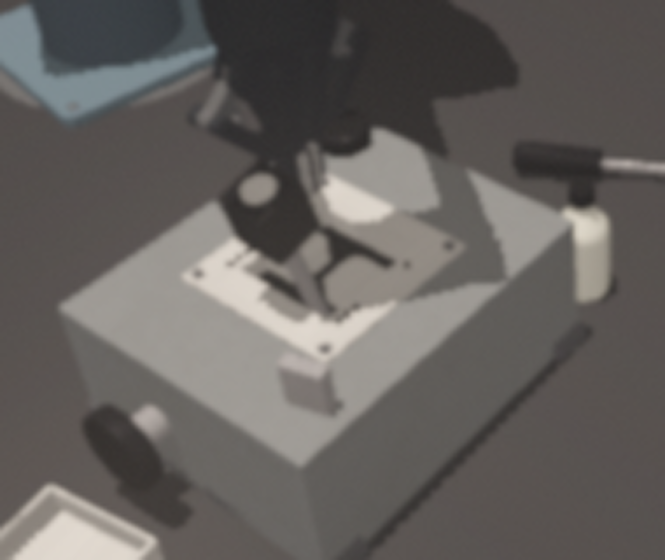

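View pics/top6.png

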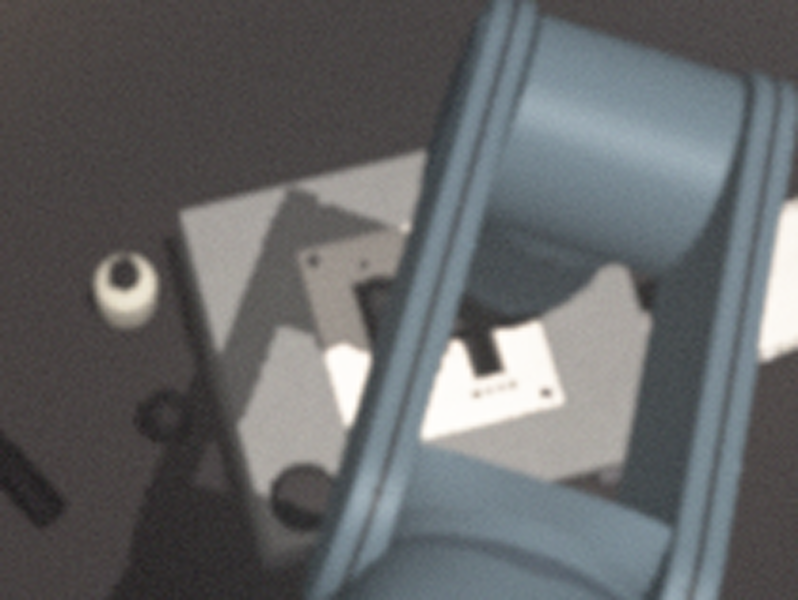

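```bash
python3 - <<'E'
from h import *
g=lambda p:np.array(p)/3.5+150
lev(None,g((371,115)));lev(None,g((258,187)))
E
```

```text
lever a,f [-0.284  0.034] [-0.  0.] knob housing [0.0057 0.0477 0.1781]
lever a,f [0.218 0.025] [0. 0.] knob housing [ 0.0043 -0.0367  0.1809]
```

Across is about 0.22 and forward is about 0. I'll push about 10 mm further right to reach the centre of the slot.

Emit:
carry_out(commands=[[0, 0.003, 0, 0, 0, 0], [0, 0.006, 0, 0, 0, 0], [0, 0.009, 0, 0, 0, 0], [0, 0.011, 0, 0, 0, 0], [0, 0.011, 0, 0, 0, 0]])

```text
time_s: 10.15
eef_pos: [0.5174, -0.1187, 0.1943]
ee_rot: [-179.9, -0.0, 9.3]
ft_force: [-0.4, 0.5, 0.0]
grip_width: 0.0002
```

```bash
python3 look.py 7
```

```text
t 10.15 rpy [-1.7989e+02 -4.0000e-02  9.3100e+00] tcp [ 0.5174 -0.1187  0.1943] oh 0.017 tip in housing [ 0.0003 -0.0159  0.1773] F [-0.4  0.5  0. ] w 0.0002
```

View pics/scene7.png

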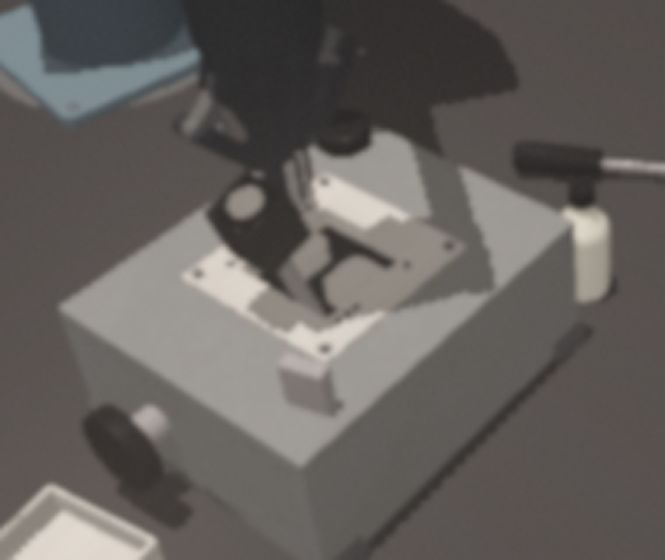

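```bash
python3 - <<'E'
from h import *
g=lambda p:np.array(p)/3.5+150
lev(None,g((245,202)))
E
```

```text
lever a,f [0.282 0.03 ] [ 0. -0.] knob housing [ 0.0051 -0.0473  0.1782]
```

Emit:
carry_out(commands=[[0, -0.01, 0, 0, 0, 0], [0, -0.02, 0, 0, 0, 0], [0, -0.03, 0, 0, 0, 0], [0, -0.034, -0.015, 0, 0, 0], [0, -0.034, -0.035, 0, 0, 0], [0, -0.034, -0.055, 0, 0, 0], [0, -0.034, -0.075, 0, 0, 0], [0, -0.034, -0.085, 0, 0, 0], [-0.015, -0.025, -0.085, 0, 0, 0], [-0.035, -0.005, -0.085, 0, 0, 0], [-0.05, 0.015, -0.085, 0, 0, 0], [-0.054, 0.03, -0.085, 0, 0, 0], [-0.054, 0.031, -0.085, 0, 0, 0], [-0.054, 0.031, -0.085, 0, 0, 0]])

```text
time_s: 11.65
eef_pos: [0.4694, -0.1578, 0.279]
ee_rot: [-179.8, -0.0, 9.3]
ft_force: [-0.4, -0.0, -0.5]
grip_width: 0.0003
```

```bash
python3 look.py 8
```

```text
t 11.65 rpy [-1.7985e+02 -5.0000e-02  9.2600e+00] tcp [ 0.4694 -0.1578  0.279 ] oh 0.017 tip in housing [-0.0534 -0.0466  0.262 ] F [-0.4 -0.  -0.5] w 0.0003
```

View pics/scene8.png

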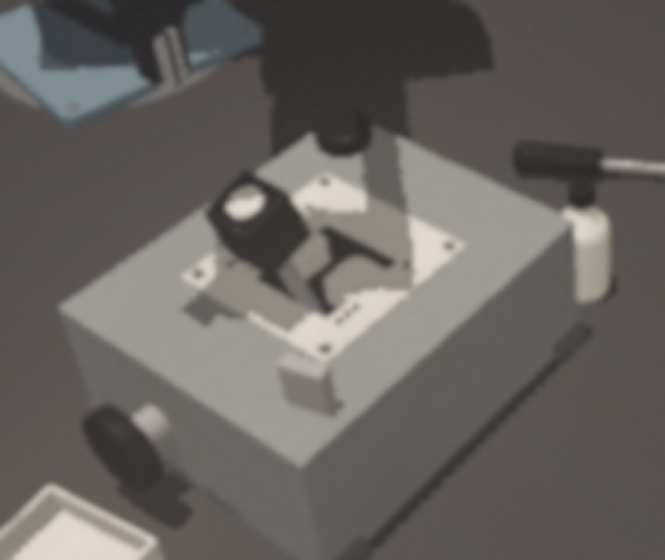

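View pics/top8.png

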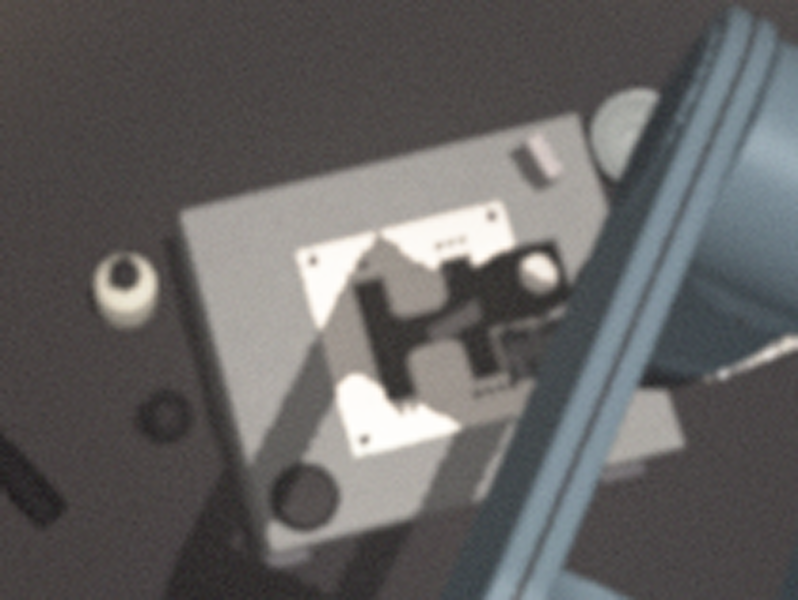

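Both views show the lever in the crossing channel on the right. The top-view disc is at (538,270) and the fingers are behind the knob. I'll descend and push forward.

Emit:
carry_out(commands=[[0, 0, 0.015, 0, 0, 0], [0, 0, 0.035, 0, 0, 0], [0, 0, 0.055, 0, 0, 0], [0, 0, 0.075, 0, 0, 0], [0, 0, 0.09, 0, 0, 0], [0, 0, 0.091, 0, 0, 0], [0.006, 0, 0.091, 0, 0, 0], [0.012, 0, 0.091, 0, 0, 0], [0.018, 0, 0.091, 0, 0, 0], [0.024, 0, 0.091, 0, 0, 0], [0.03, 0, 0.091, 0, 0, 0], [0.035, 0, 0.091, 0, 0, 0], [0.04, 0, 0.091, 0, 0, 0], [0.045, 0, 0.091, 0, 0, 0], [0.05, 0, 0.091, 0, 0, 0], [0.055, 0, 0.091, 0, 0, 0], [0.055, 0, 0.091, 0, 0, 0]])

```text
time_s: 13.45
eef_pos: [0.5243, -0.1479, 0.1878]
ee_rot: [-179.8, -0.0, 9.4]
ft_force: [0.3, 0.2, -0.9]
grip_width: -0.0001
```

```bash
python3 look.py 9
```

```text
t 13.45 rpy [-1.7983e+02 -4.0000e-02  9.3600e+00] tcp [ 0.5243 -0.1479  0.1878] oh 0.017 tip in housing [ 0.0023 -0.0458  0.1708] F [ 0.3  0.2 -0.9] w -0.0001
```

View pics/scene9.png

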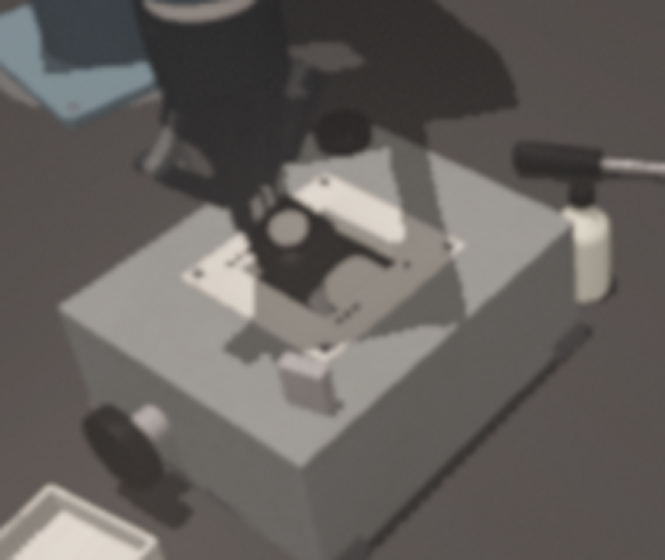

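View pics/top9.png

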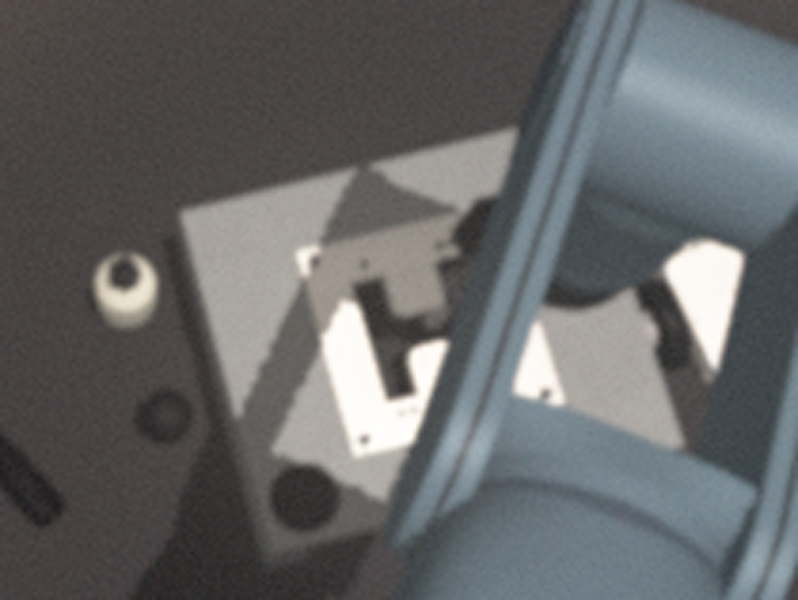

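The knob is moving forward, with its scene disc now at (287,228). I'll continue toward the slot end in small steps.

Emit:
carry_out(commands=[[0.004, 0, 0, 0, 0, 0], [0.008, 0, 0, 0, 0, 0], [0.012, 0, 0, 0, 0, 0], [0.015, 0, 0, 0, 0, 0], [0.018, 0, 0, 0, 0, 0], [0.018, 0, 0, 0, 0, 0]])

```text
time_s: 14.15
eef_pos: [0.5422, -0.145, 0.1879]
ee_rot: [-179.8, -0.1, 9.4]
ft_force: [-0.5, 0.4, -0.5]
grip_width: -0.0001
```

```bash
python3 look.py 10
```

```text
t 14.15 rpy [-1.7985e+02 -7.0000e-02  9.3600e+00] tcp [ 0.5422 -0.145   0.1879] oh 0.017 tip in housing [ 0.0205 -0.0459  0.1709] F [-0.5  0.4 -0.5] w -0.0001
```

View pics/scene10.png

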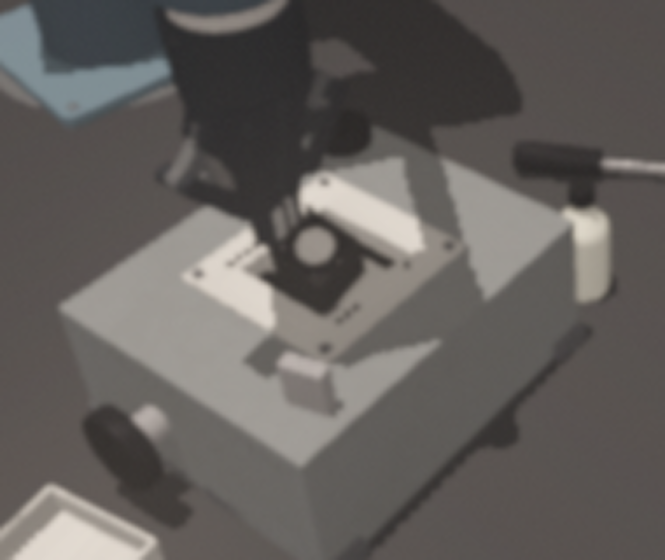

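Now the last few millimetres, until the force shows the stop.

```bash
python3 - <<'E'
from h import *
g=lambda p:np.array(p)/3.5+150
lev(None,g((287,228)));lev(None,g((316,246)))
E
```

```text
lever a,f [0.283 0.208] [-0.  0.] knob housing [ 0.035  -0.0465  0.1747]
lever a,f [0.279 0.318] [ 0. -0.] knob housing [ 0.0532 -0.0444  0.1702]
```

Emit:
carry_out(commands=[[0.002, 0, 0, 0, 0, 0], [0.004, 0, 0, 0, 0, 0], [0.004, 0, 0, 0, 0, 0]])

```text
time_s: 14.55
eef_pos: [0.546, -0.1444, 0.188]
ee_rot: [-179.9, -0.1, 9.4]
ft_force: [-1.4, 0.3, 0.1]
grip_width: -0.0003
```

Emit:
carry_out(commands=[[0.002, 0, 0, 0, 0, 0], [0.003, 0, 0, 0, 0, 0], [0.003, 0, 0, 0, 0, 0]])

```text
time_s: 14.85
eef_pos: [0.5474, -0.144, 0.1876]
ee_rot: [-179.8, 0.2, 9.4]
ft_force: [-6.3, -1.0, 1.6]
grip_width: -0.0002
```

The force rose to 6.3 N and the tool stalled 1.5 mm short of its target, so the lever is at its stop. I'll back straight off, lift clear, and go back behind the selector.

Emit:
carry_out(commands=[[-0.006, 0, 0, 0, 0, 0], [-0.016, 0, 0, 0, 0, 0], [-0.028, 0, 0, 0, 0, 0], [-0.034, 0, -0.01, 0, 0, 0], [-0.036, 0, -0.03, 0, 0, 0], [-0.036, 0, -0.055, 0, 0, 0], [-0.036, 0, -0.08, 0, 0, 0], [-0.05, 0, -0.1, 0, 0, 0], [-0.08, 0.02, -0.11, 0, 0, 0], [-0.1, 0.05, -0.11, 0, 0, 0], [-0.115, 0.08, -0.11, 0, 0, 0], [-0.12, 0.11, -0.11, 0, 0, 0], [-0.12, 0.13, -0.11, 0, 0, 0], [-0.12, 0.14, -0.11, 0, 0, 0], [-0.12, 0.14, -0.11, 0, 0, 0], [-0.12, 0.14, -0.11, 0, 0, 0]])

```text
time_s: 16.45
eef_pos: [0.452, -0.3012, 0.2977]
ee_rot: [-179.8, 0.1, 9.4]
ft_force: [-0.1, -0.1, 0.2]
grip_width: 0.0003
```

```bash
python3 look.py 11
```

```text
t 16.45 rpy [-1.7979e+02  1.5000e-01  9.3800e+00] tcp [ 0.452  -0.3012  0.2977] oh 0.017 tip in housing [-0.0941 -0.1853  0.2807] F [-0.1 -0.1  0.2] w 0.0003
```

View pics/scene11.png

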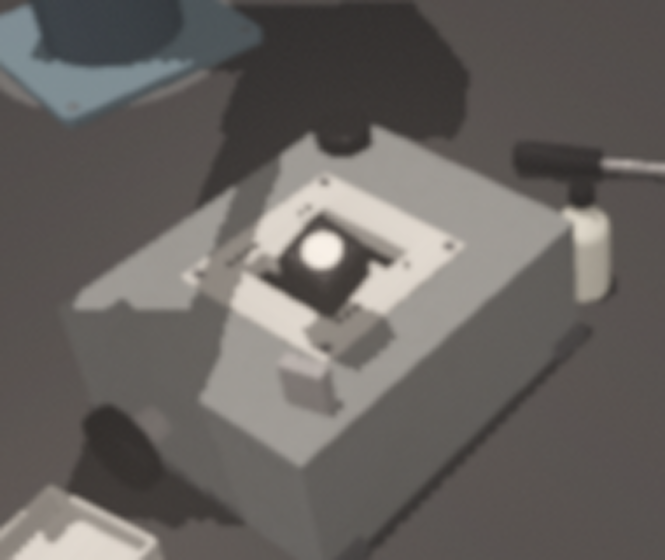

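View pics/top11.png

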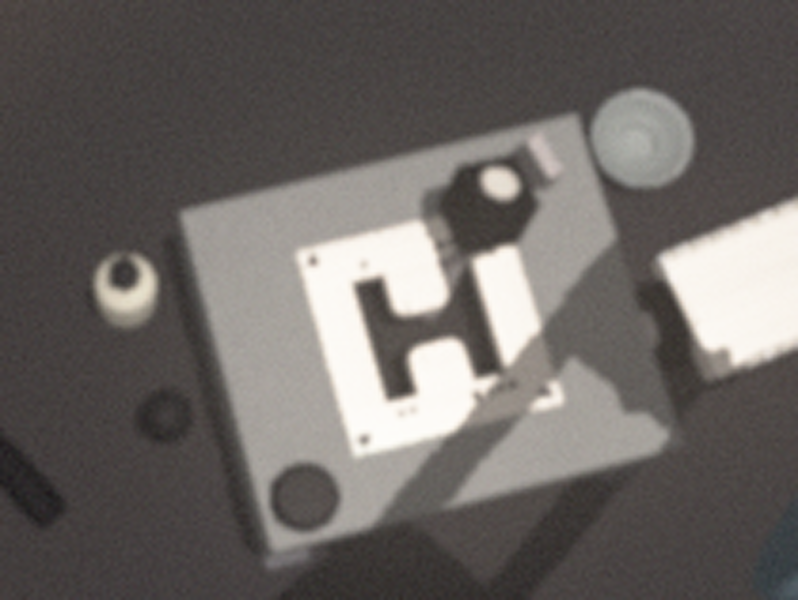

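```bash
python3 - <<'E'
from h import *
kt=np.array((501,182))/[3.8,3.75]+[280,140];ks=np.array((322,250))/3.5+150
lev(kt);lev(None,ks);lev(kt,ks)
a=cv2.imread("pics/top0.png")[140:300,280:490].astype(int);b=snapshot("top")[140:300,280:490,::-1].astype(int)
cv2.imwrite("pics/before.png",cv2.resize(np.hstack([a,b]).astype(np.uint8),None,fx=1.9,fy=1.9))
E
```

```text
lever a,f [0.279 0.32 ] [-0.  0.] knob housing [ 0.0535 -0.0444  0.1701]
lever a,f [0.278 0.341] [0. 0.] knob housing [ 0.0569 -0.044   0.169 ]
lever a,f [0.279 0.332] [-0.4  -0.85 -0.72 -0.37] knob housing [ 0.0555 -0.0443  0.1695]
```

View pics/before.png

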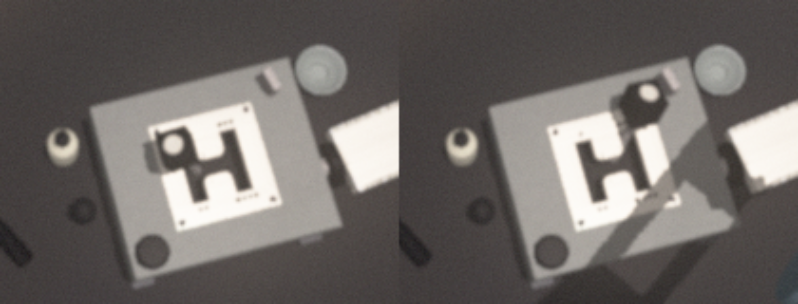

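The side-by-side crops (before and after) show every loose thing where it was. The lever reads forward ≈0.33 and across ≈0.28, and the robot touches nothing.

```bash
python3 -c "
from plant import *
print(hand_in())"
```

```text
the job is handed in; nothing more can be done
None
```

The lever is in the third slot, fully home as far as the cameras and force readings show, and the job is handed in; no verdict came back. With the fingers closed, I pushed the knob back to the crossing channel, right across it, and then forward until the stop. The force there rose to about 6 N and the tool stalled.

- **Lever position:** after I backed off, the two cameras together gave forward ≈ 0.33 rad and across ≈ 0.28 rad. They disagreed a little on forward: 0.32 from the top view and 0.34 from the scene view. Both are above the 0.29 limit.
- **Surroundings:** the top-view crops from before and after show no visible shift of the loose things in them. The crops cut off part of the screwdriver and the tray, but the arm never came near either.
- **Robot:** the fingers were clear of everything, with near-zero wrist force. The last move ended at about 16.5 s of the 69 s allowed.
- **Not measured:** I did not read the lever's velocity. I judged it at rest because it stays where it is left.

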